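# Couple the shaker's drive rod to its crank ball and latch it

## Robot

A 6-joint arm with a two-finger parallel gripper is mounted at the origin on a cart in front of the work surface, level with it; the furniture and walls round the work are solid. World frame = base frame: x ahead of the robot, y to its left, z up, the work surface at z = 0. Lengths are in m, angles in rad, forces in N, time in s.
With the tool pointing down it reaches from about 0.375 to 0.975 m from the base axis. Payload 3.8 kg.
Tool frame: the origin (TCP) lies midway between the tips of the shut fingers; the grasp point (between the pads) lies 19 mm behind it; z points along the fingers, y is the direction in which the jaws open and shut (so a half turn about z gives the same grasp; the last joint's range is limited). The gripper opens to 85 mm and grips with 20 to 120 N. Pads are 22 mm wide; open, the fingers measure 114 mm over their backs; the gripper's body (76 mm by 85 mm) begins 54 mm behind the grasp point. The pads swing forward as they close: fully open they stand 13 mm farther back than shut.
Start: joints at [-1.166, 0.264, 1.604, -0, 1.274, -0.037], TCP at [0.289, -0.61, 0.231] pointing down, gripper open.
Joint ranges: [-2.63, 2.63], [-0.94, 2.18], [0.31, 2.57], [-1.31, 4.45], [0, 2.66], [-2.55, 2.55]. Speed limits (rad/s): [2.57, 2.57, 3.14, 3.14, 3.14, 3.14].

## Interface

Orientations are given as a rotation vector (axis times angle).
In Python, from workcell import bot gives the robot as it stands.
- The arm moves only by the tool arm_command, never from a script. Its argument "targets" is text: rows parted by semicolons, each of 7 numbers parted by spaces: the shift along the tool's x, y, z in mm, then the turn, a rotation vector about the tool's x, y, z in degrees, then the opening, from 0 (shut) to 1 (fully open). A call has 1 to 10 rows; each row is the pose to reach, as a shift and turn from the pose commanded when the call began, along the tool's axes at that moment; what a row does not reach only later rows make up. A row lasts 1/12 s, in which the tool goes at most 41.7 mm and 7.16 degrees, less where a joint would pass 70% of its speed; a pose out of reach is approached as far as the arm can. A call with a gripper value outside its range is refused whole. The fingers move at their own pace and stop on an object; "newtons" is the grip in N (left out, the last holds). Time passes only in rows, so rows that repeat a pose let the fingers close. It gives the time, the measured TCP pose, the force and the opening at its end, in the units of the state.
- bot.read_state(): the state, without advancing time (a new reading comes with each control period).
- bot.read_camera(name): name is "scene" or "top"; returns (picture, depth): 384x512x3 uint8, blue, green, red; 384x512 float32, m along the optical axis (not along the pixel's ray), 0 where there is no reading.
- bot.camera_params(name): a dict with "fov_y" (degrees; the focal length in pixels is half the picture's height over the tangent of half this angle, whatever the lens; pixels are square), "cx", "cy" (the principal point, pixels), "xyz" and "rotation" of the camera in the world. Camera axes: x right, y up, looking along -z (the intrinsics and any distortion apply to the point x, -y, -z); pixel columns grow to the right and rows downward; lengths in m; the calibration is good to about 2 mm. A picture is of the moment at which its call begins. camera_params takes no time and is no camera call.
- bot.finish_job(): hands the job in, once; it reports no verdict.
The state is a dict: "time": time; "q": joint angles; "joint_vel": joint speeds; "joint_torque": joint torques, N m; "tool_pos": TCP position; "tcp_rot": TCP orientation; "wrist_force": force on the tool from outside, world axes, zero at the start; "torque": the same for the moment, N m; "width": opening from 0.0 (shut) to 1.0 (fully open).
Only numpy, scipy, OpenCV 4.12 (cv2) and the standard library are available. Lean on these libraries where they do the work, as an engineer would, in place of code of your own. Each camera call takes 0.05 s, during which the arm holds its last target.

## Task

The dish tray of the little white bench shaker is uncoupled: its drive rod is tilted up and the tray has been slid back. Slide the tray along its rails until the blue socket on the rod's end will meet the steel ball on the crank, lower the rod until the socket sits fully down on the ball, and only then press the red latch lever down flat along the rod to lock it. Leave the other things on the desk where they are.

Things in the scene. Friction and masses are not known exactly. Their poses are not given: they have to be found in the camera images.
- shaker: White shaker housing, 112 x 216 x 45 mm high, fixed to the desk. Origin: centre of its underside, at desk level; z up. Its y axis runs along the rails from the dish tray towards the crank; its x axis points to the back, away from the black control panel. Tray, rod and lever all move in the upright plane x = 0 of this frame.
- crank_ball (a point): Centre of the steel ball, 20 mm in diameter, on a neck 9 mm thick on the crank disc; it does not move. It lies 68 mm along y and 80 mm up from the shaker's origin.
- tray (a joint): Slide of the tray (m, along the shaker's +y, towards the ball): 0 where the lowered socket sits on the ball; starts 20 to 42 mm short (negative). Range -0.050 to 0.035. Moves at 3 to 5 N and stays where it is left. The socket's flared mouth finds the ball if the tray is within about 6 mm of 0.
- tray_push (a point): Middle of the outer face of the tray's end wall away from the crank: an upright aluminium wall 92 mm wide whose foot is 56 mm and top 80 mm above the desk, with nothing in front of it. Push it along the shaker's +y. The tray carries two glass dishes clipped in a stack, top 95 mm above the desk.
- rod (a joint): Hinge of the drive rod (rad): 0 level, with the socket on the ball; grows as it tilts up; starts 0.60 to 0.90. The pivot is on the tray, 85 mm from the socket_seat and 80 mm above the desk, its axis along the shaker's x. Friction holds the rod at any angle; 1 to 3 N at the socket moves it.
- socket_seat (a point): Point inside the blue socket block (32 mm square, roof 16 mm above and flared open mouth 10 mm below this point, measured in the rod's frame) that meets the ball's centre when the socket is fully down.
- socket_top (a point): Top of the low round boss, 24 mm wide, on the socket's roof, 20 mm above socket_seat (in the rod's frame): a place to push the rod down. The lever's pivot pin is 21 mm behind it, towards the tray.
- lever (a joint): Red latch lever on top of the rod (rad): 0 pressed flat along the rod (latched, its jaw under the ball), grows as it stands up; starts 0.85 to 1.03 (open). Stays where it is left; needs 7 to 12 N at the pad. If the socket stands more than 4 mm off the ball the jaw strikes the ball and the lever will not go flat.
- lever_pad (a point): Point on the upper face of the lever's 22 mm wide handle, to be pressed. The lever's pivot is 21 mm from socket_seat towards the tray and 2 mm above it (rod's frame); flat, the pad is 42 mm further towards the tray and 17 mm above the pivot; the handle ends 22 mm beyond the pad.
- stopper: Black rubber stopper, 26 mm wide and 27 mm high, stands loose behind the tube rack. Leave alone.
- rubber_bulb: Red rubber pipette bulb, 86 x 43 mm, lies loose in front of the microscope. Leave alone.
- dropper_bottle: Brown dropper bottle, 30 mm wide and 97 mm high, stands loose in front of the microscope. Leave alone.
- tweezers: Steel tweezers, 119 mm long, lie loose in front of the tube rack. Leave alone.
- spare_dish: Glass dish, 64 mm wide and 17 mm high, loose on the left of the desk. Leave alone.

How it is judged:
By the outcome, as a careful person would: the job done as asked, in the order asked, and still so for the second after the job is handed in, with the robot touching nothing.
It also fails if it takes over 48 s, if anything falls off the work surface, if the arm or the gripper's body presses on something with over 40 N, if the wrist force passes 120 N, or if a joint passes its speed limit or range.

## Working session

There is one attempt and no reset: what is moved stays moved. The work goes in short steps, Python scripts to look and compute and a tool call to move; the robot and the scene stay as the last step left them, time stands still between calls to the robot, and variables do not carry over. Pictures are saved under pics/ and viewed, and the job is handed in when it is done.

Besides the shell and the picture viewer there is one more tool, called after ">>>" as a command line: name --argument value ..., lists and objects as JSON in quotes. arm_command: Moves the arm, as the interface text tells. Its arguments: {"type":"object","properties":{"targets":{"type":"string"},"newtons":{"type":"number"}},"required":["targets"]}

```bash
mkdir -p pics; ls; python3 - <<'E'
from workcell import bot
import cv2,numpy as np
print(bot.read_state())
for n in("scene","top"):
    p=bot.camera_params(n);print(n,p)
    im,d=bot.read_camera(n)
    cv2.imwrite(f"pics/{n}0.png",im);np.savez(f"{n}0.npz",im=im,d=d)
E
```

```text
pics
{'time': 0.0, 'q': array([-1.16588568e+00,  2.64767376e-01,  1.60540718e+00,  1.45569056e-05,
        1.27370662e+00, -3.69041745e-02]), 'joint_vel': array([ 2.25578159e-04,  5.49308004e-04, -4.22650103e-04,  1.39846103e-03,
        1.18539310e-03,  1.84652728e-05]), 'joint_torque': array([-1.63413388e-03, -5.15115523e+01, -3.67310858e+01, -2.59299059e-04,
        1.28886499e-02,  3.35646604e-06]), 'tool_pos': array([ 0.28832132, -0.60949427,  0.22993454]), 'tcp_rot': array([-3.06305259e+00, -6.87870202e-01,  6.35786532e-04]), 'wrist_force': array([-0.50137726,  0.38444437,  0.34989258]), 'torque': array([ 0.05879891, -0.0008095 ,  0.02477847]), 'width': 1.0013173791464045}
scene {'fov_y': 48.7297063213478, 'cx': 254.85291776719126, 'cy': 185.9443308380476, 'xyz': array([0.08462877, 0.83543051, 0.87510225]), 'rotation': array([ 0.30325653, -0.99889743, -2.40874221])}
top {'fov_y': 53.764399268856366, 'cx': 257.74642185002847, 'cy': 192.55579548485076, 'xyz': array([0.33797997, 0.16942676, 1.12433927]), 'rotation': array([ 0.11639515, -0.11845828, -1.59358838])}
```

View pics/scene0.png

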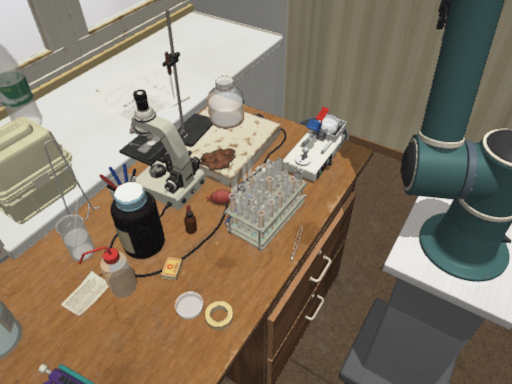

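View pics/top0.png

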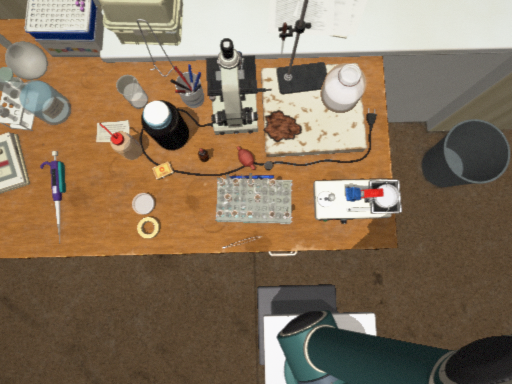

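```bash
cat > h.py <<'E'
import numpy as np,cv2
from scipy.spatial.transform import Rotation as R
from workcell import bot
def cloud(n,d):
    p=bot.camera_params(n);h,w=d.shape
    f=h/2/np.tan(np.radians(p['fov_y'])/2)
    v,u=np.mgrid[:h,:w]
    P=np.stack([(u-p['cx'])/f*d,-(v-p['cy'])/f*d,-d],-1)
    W=P@R.from_rotvec(p['rotation']).as_matrix().T+p['xyz']
    W[d<=0]=np.nan
    return W
def proj(n,X):
    p=bot.camera_params(n)
    f=384/2/np.tan(np.radians(p['fov_y'])/2)
    c=(np.asarray(X)-p['xyz'])@R.from_rotvec(p['rotation']).as_matrix()
    return np.stack([p['cx']+f*c[...,0]/-c[...,2],p['cy']-f*c[...,1]/-c[...,2]],-1)
E
python3 - <<'E'
from h import *
for n,(u0,u1,v0,v1) in dict(scene=(275,360,95,190),top=(305,410,170,230)).items():
    z=np.load(n+"0.npz");im,d=z['im'],z['d']
    W=cloud(n,d)
    np.save(n+"W.npy",W)
    s=600//(v1-v0) if n=="scene" else 7
    s=min(s,800//(u1-u0))
    cv2.imwrite(f"pics/{n}_z.png",cv2.resize(im[v0:v1,u0:u1],None,fx=s,fy=s,interpolation=cv2.INTER_CUBIC))
    print(n,s)
    # desk check
    P=W[v0:v1,u0:u1].reshape(-1,3); c=im[v0:v1,u0:u1].reshape(-1,3).astype(int)
    m=np.isfinite(P[:,0]); P=P[m];c=c[m]
    dk=np.abs(P[:,2])<.012; print("desk z",np.median(P[dk,2]),dk.sum())
    for lo in np.arange(0.02,.16,.01):
        q=P[(P[:,2]>lo)&(P[:,2]<lo+.01)]
        print(round(lo,3),len(q),q.min(0).round(3) if len(q) else '',q.max(0).round(3) if len(q) else '')
    red=(c[:,2]>150)&(c[:,1]<80)&(c[:,0]<80); print("red",red.sum(),P[red].min(0),P[red].max(0))
    bl=(c[:,0]>110)&(c[:,2]<70); print("blue",bl.sum(),P[bl].min(0),P[bl].max(0))
E
```

```text
scene 6
desk z 0.0028685779322321636 2423
0.02 115 [ 0.408 -0.204  0.02 ] [0.628 0.006 0.03 ]
0.03 142 [ 0.405 -0.207  0.03 ] [0.627 0.093 0.04 ]
0.04 1040 [ 0.407 -0.209  0.04 ] [0.645 0.087 0.05 ]
0.05 358 [ 0.423 -0.212  0.05 ] [0.527 0.092 0.06 ]
0.06 162 [ 0.43  -0.228  0.06 ] [ 0.524 -0.002  0.07 ]
0.07 183 [ 0.411 -0.23   0.07 ] [0.519 0.14  0.08 ]
0.08 154 [ 0.41  -0.228  0.08 ] [0.488 0.151 0.09 ]
0.09 250 [ 0.419 -0.221  0.09 ] [0.499 0.152 0.1  ]
0.1 69 [ 0.419 -0.187  0.1  ] [0.491 0.153 0.11 ]
0.11 130 [ 0.418 -0.117  0.11 ] [0.495 0.167 0.12 ]
0.12 245 [ 0.419 -0.089  0.12 ] [0.501 0.181 0.13 ]
0.13 112 [ 0.417 -0.11   0.13 ] [0.499 0.181 0.14 ]
0.14 86 [ 0.46  -0.145  0.14 ] [ 0.493 -0.061  0.15 ]
0.15 125 [ 0.461 -0.155  0.15 ] [ 0.493 -0.069  0.16 ]
0.16 18 [ 0.464 -0.156  0.16 ] [ 0.486 -0.075  0.164]
red 91 [ 0.46525256 -0.15474532  0.14285469] [ 0.48618314 -0.10804582  0.16386915]
blue 102 [ 0.45954408 -0.09982236  0.13823209] [ 0.49323494 -0.06144573  0.16190704]
top 7
desk z 0.0006763578467643416 2179
0.02 40 [ 0.415 -0.144  0.021] [0.528 0.003 0.03 ]
0.03 91 [ 
[... 210 characters left out ...]
[ 0.43  -0.228  0.07 ] [ 0.523 -0.137  0.08 ]
0.08 101 [ 0.433 -0.227  0.08 ] [ 0.52  -0.028  0.09 ]
0.09 381 [ 0.438 -0.22   0.09 ] [ 0.513 -0.032  0.099]
0.1 1 [ 0.506 -0.189  0.101] [ 0.506 -0.189  0.101]
0.11 12 [ 0.459 -0.118  0.111] [ 0.481 -0.088  0.12 ]
0.12 3 [ 0.459 -0.094  0.126] [ 0.461 -0.081  0.129]
0.13 15 [ 0.458 -0.106  0.131] [ 0.492 -0.064  0.14 ]
0.14 158 [ 0.459 -0.14   0.14 ] [ 0.494 -0.062  0.15 ]
0.15 189 [ 0.46  -0.156  0.15 ] [ 0.492 -0.07   0.16 ]
0.16 7 [ 0.465 -0.156  0.16 ] [ 0.486 -0.079  0.164]
red 143 [ 0.46546674 -0.15452963  0.14253592] [ 0.48646062 -0.10719209  0.1613792 ]
blue 148 [ 0.46027305 -0.10267249  0.13300256] [ 0.49111319 -0.06606649  0.16118678]
```

View pics/scene_z.png

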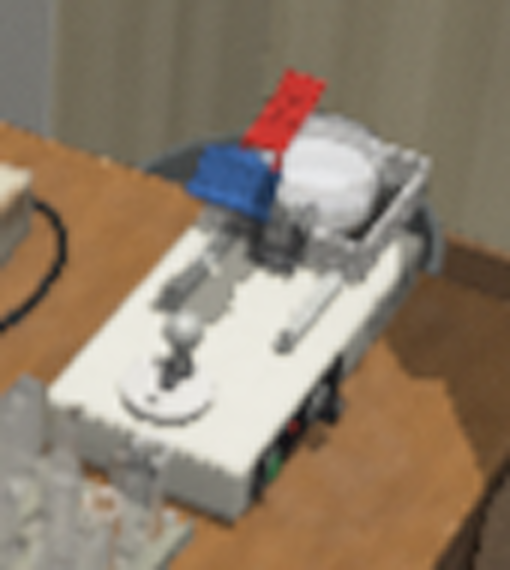

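View pics/top_z.png

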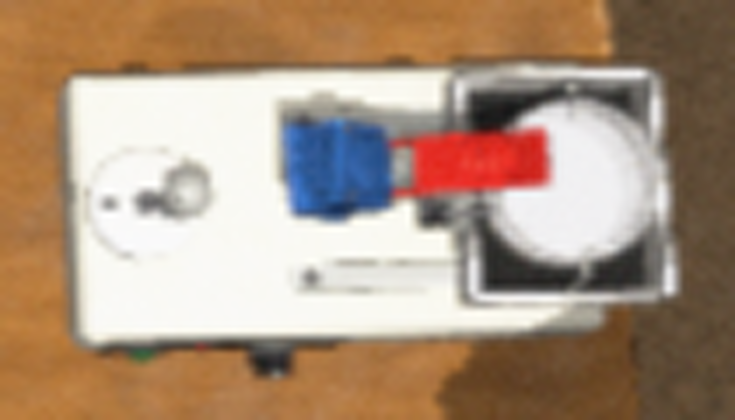

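```bash
python3 - <<'E'
from h import *
for n,(u0,u1,v0,v1) in dict(scene=(275,360,95,190),top=(305,410,170,230)).items():
    W=np.load(n+"W.npy");im=np.load(n+"0.npz")['im']
    P=W[v0:v1,u0:u1].reshape(-1,3); c=im[v0:v1,u0:u1].reshape(-1,3).astype(int)
    m=np.isfinite(P[:,0]); P=P[m];c=c[m]
    q=P[(P[:,2]>.041)&(P[:,2]<.049)&(P[:,1]<.02)&(P[:,0]<.56)]
    hull=cv2.convexHull(q[:,:2].astype(np.float32)*1000)
    r=cv2.minAreaRect(q[:,:2].astype(np.float32)*1000); print(n,"rect",r, cv2.boxPoints(r), np.median(q[:,2]))
    # ball
    b=P[(P[:,1]>-.06)&(P[:,1]<.0)&(P[:,2]>.065)&(P[:,2]<.1)&(P[:,0]<.51)]
    print("ball pts",b.round(3)[:40], b.mean(0))
    # tray end wall
    t=P[(P[:,1]<-.2)&(P[:,2]>.06)]
    print("tray end", t[:,1].min(), t[np.argsort(t[:,1])[:25]].round(3))
E
```

```text
scene rect ((472.9287414550781, -102.27655029296875), (118.04824829101562, 213.36886596679688), 0.509528398513794) [[ 412.95822     3.878772]
 [ 414.85568  -209.48164 ]
 [ 532.8993   -208.43187 ]
 [ 531.00183     4.928543]] 0.04699946338850214
ball pts [[ 0.481 -0.042  0.091]
 [ 0.479 -0.044  0.09 ]
 [ 0.482 -0.037  0.09 ]
 [ 0.479 -0.037  0.091]
 [ 0.475 -0.034  0.095]
 [ 0.475 -0.041  0.09 ]
 [ 0.471 -0.041  0.092]
 [ 0.483 -0.033  0.088]
 [ 0.479 -0.03   0.092]
 [ 0.476 -0.03   0.094]
 [ 0.475 -0.036  0.09 ]
 [ 0.472 -0.035  0.092]
 [ 0.47  -0.039  0.09 ]
 [ 0.483 -0.034  0.084]
 [ 0.479 -0.031  0.088]
 [ 0.476 -0.031  0.089]
 [ 0.474 -0.035  0.087]
 [ 0.471 -0.034  0.089]
 [ 0.469 -0.037  0.088]
 [ 0.467 -0.04   0.087]
 [ 0.48  -0.028  0.086]
 [ 0.478 -0.03   0.086]
 [ 0.475 -0.03   0.087]
 [ 0.472 -0.031  0.087]
 [ 0.47  -0.034  0.086]
 [ 0.469 -0.037  0.084]
 [ 0.466 -0.039  0.084]
 [ 0.48  -0.028  0.082]
 [ 0.476 -0.027  0.085]
 [ 0.474 -0.029  0.084]
 [ 0.472 -0.031  0.084]
 [ 0.47  -0.033  0.083]
 [ 0.467 -0.034  0.084]
 [ 0.476 -0.026  0.082]
 [ 0.474 -0.028  0.081]
 [ 0.47
[... 1971 characters left out ...]
 0.086]
 [ 0.468 -0.036  0.084]] [ 0.47545656 -0.03627081  0.0868425 ]
tray end -0.2283561002044913 [[ 0.447 -0.228  0.077]
 [ 0.486 -0.228  0.079]
 [ 0.489 -0.227  0.082]
 [ 0.512 -0.227  0.079]
 [ 0.455 -0.227  0.082]
 [ 0.478 -0.227  0.08 ]
 [ 0.483 -0.227  0.081]
 [ 0.514 -0.227  0.081]
 [ 0.517 -0.227  0.082]
 [ 0.472 -0.227  0.079]
 [ 0.503 -0.227  0.079]
 [ 0.52  -0.227  0.083]
 [ 0.5   -0.227  0.078]
 [ 0.452 -0.227  0.083]
 [ 0.513 -0.227  0.074]
 [ 0.515 -0.227  0.074]
 [ 0.48  -0.227  0.082]
 [ 0.441 -0.226  0.081]
 [ 0.437 -0.226  0.065]
 [ 0.447 -0.226  0.076]
 [ 0.438 -0.226  0.081]
 [ 0.431 -0.226  0.072]
 [ 0.449 -0.226  0.084]
 [ 0.461 -0.226  0.079]
 [ 0.444 -0.226  0.083]]
```

```bash
cat >> h.py <<'E'
from scipy.optimize import least_squares
def sphere(pts,r=.010):
    f=least_squares(lambda c:np.linalg.norm(pts-c,axis=1)-r,pts.mean(0)-[0,0,.005],loss='soft_l1',f_scale=.002)
    return f.x
def colour(im,which):
    hsv=cv2.cvtColor(im,cv2.COLOR_BGR2HSV)
    h,s,v=hsv[...,0],hsv[...,1],hsv[...,2]
    if which=='blue': return (h>100)&(h<125)&(s>130)&(v>50)
    return ((h<6)|(h>174))&(s>170)&(v>120)
E
python3 - <<'E'
from h import *
for n,(u0,u1,v0,v1) in dict(scene=(275,360,95,190),top=(305,410,170,230)).items():
    W=np.load(n+"W.npy")[v0:v1,u0:u1];im=np.load(n+"0.npz")['im'][v0:v1,u0:u1]
    P=W.reshape(-1,3)
    b=P[(P[:,1]>-.055)&(P[:,1]<-.02)&(P[:,2]>.078)&(P[:,2]<.1)&(P[:,0]<.49)&(P[:,0]>.46)]
    print(n,"ball",sphere(b),len(b))
    for c in('blue','red'):
        m=colour(im,c)&np.isfinite(W[...,0])
        m=cv2.erode(m.astype(np.uint8),np.ones((2,2)))>0
        q=W[m]; q=q[q[:,2]>.1]
        print(c,len(q),q.mean(0),q.min(0),q.max(0))
        # yz upper envelope
        B=np.round(q[np.argsort(q[:,1])],3)
        for y in np.arange(-.165,-.055,.006):
            k=q[(q[:,1]>=y)&(q[:,1]<y+.006)]
            if len(k)>2: print("  y %.3f n %d z %.3f %.3f %.3f"%(k[:,1].mean(),len(k),*np.percentile(k[:,2],[10,50,90])))
E
```

```text
scene ball [ 0.47674894 -0.03809378  0.08237231] 37
blue 84 [ 0.47058089 -0.07387622  0.14892925] [ 0.45879067 -0.09597617  0.13076818] [ 0.48641617 -0.06175775  0.16040097]
  y -0.089 n 3 z 0.131 0.131 0.139
  y -0.083 n 5 z 0.139 0.141 0.145
  y -0.077 n 21 z 0.138 0.156 0.158
  y -0.072 n 36 z 0.146 0.151 0.155
  y -0.066 n 16 z 0.144 0.146 0.148
red 53 [ 0.47323268 -0.13194528  0.15192377] [ 0.46654136 -0.15068927  0.14552947] [ 0.48055649 -0.11185208  0.15953861]
  y -0.149 n 10 z 0.154 0.156 0.158
  y -0.143 n 6 z 0.152 0.154 0.155
  y -0.139 n 6 z 0.152 0.154 0.157
  y -0.132 n 7 z 0.151 0.152 0.153
  y -0.126 n 9 z 0.149 0.150 0.152
  y -0.120 n 7 z 0.146 0.148 0.150
  y -0.114 n 8 z 0.146 0.147 0.151
top ball [ 0.47649439 -0.03761609  0.08053456] 42
blue 132 [ 0.47384669 -0.08100829  0.15208031] [ 0.46027305 -0.10267249  0.13126439] [ 0.48840732 -0.06630095  0.16118678]
  y -0.096 n 18 z 0.145 0.149 0.152
  y -0.090 n 20 z 0.149 0.154 0.156
  y -0.084 n 23 z 0.152 0.156 0.159
  y -0.077 n 31 z 0.153 0.156 0.160
  y -0.072 n 27 z 0.145 0.150 0.154
  y -0.068 n 12 z 0.144 0.147 0.149
red 106 [ 0.47518833 -0.13419437  0.15115796] [ 0.46676799 -0.15452963  0.14294974] [ 0.48368056 -0.11419792  0.1613792 ]
  y -0.154 n 5 z 0.157 0.158 0.160
  y -0.149 n 14 z 0.154 0.156 0.159
  y -0.144 n 13 z 0.152 0.153 0.155
  y -0.138 n 19 z 0.148 0.152 0.153
  y -0.132 n 15 z 0.148 0.151 0.153
  y -0.126 n 19 z 0.148 0.149 0.151
  y -0.120 n 14 z 0.145 0.147 0.149
  y -0.116 n 7 z 0.144 0.146 0.147
```

```bash
cat >> h.py <<'E'
BALLY=-.0373
def fit(n_im_d, x0=(-.03,.7,.94)):
    """joint fit of tray, rod, lever from blue/red points in yz plane (world aligned shaker)"""
    from cv2 import pointPolygonTest
    blue=[];red=[]
    for n,im,d,(u0,u1,v0,v1) in n_im_d:
        W=cloud(n,d)[v0:v1,u0:u1];im=im[v0:v1,u0:u1]
        for c,L in(('blue',blue),('red',red)):
            m=colour(im,c)&np.isfinite(W[...,0]); m=cv2.erode(m.astype(np.uint8),np.ones((2,2)))>0
            q=W[m]; L.append(q[(q[:,2]>.085)&(np.abs(q[:,0]-.4765)<.012)])
    blue=np.vstack(blue);red=np.vstack(red)
    prof=np.array([[69,-10],[69,16],[73,16],[73,20],[97,20],[97,16],[101,16],[101,-10]])/1000
    def segd(p,poly):
        D=[]
        for a,b in zip(poly[:-1],poly[1:]):
            t=np.clip((p-a)@(b-a)/((b-a)@(b-a)),0,1)[:,None]
            D.append(np.linalg.norm(p-a-t*(b-a),axis=1))
        return np.min(D,0)
    def toRod(q,x):
        r=q[:,1:]-[BALLY-.085+x[0],.080]; c,s=np.cos(x[1]),np.sin(x[1])
        return r@np.array([[c,-s],[s,c]])
    def res(x):
        b=segd(toRod(blue,x),prof)
        r=toRod(red,x)-[.064,.002]; c,s=np.cos(x[2]),np.sin(x[2])
        # handle frame: inverse of (-a,b)->(-a c+b s, a s+b c)
        r=r@np.array([[c,s],[-s,c]])
        hd=np.array([[-.064,.010],[-.064,.017],[-.020,.017]])
        return np.r_[b,segd(r,hd)]
    f=least_squares(res,x0,loss='soft_l1',f_scale=.002)
    return f.x,np.sqrt(np.mean(f.fun**2)),len(blue),len(red)
ROI=dict(scene=(275,360,95,190),top=(305,410,170,230))
E
python3 - <<'E'
from h import *
for ns in (("scene","top"),("scene",),("top",)):
    L=[(n,np.load(n+"0.npz")['im'],np.load(n+"0.npz")['d'],ROI[n]) for n in ns]
    print(ns,fit(L))
E
```

```text
('scene', 'top') (array([-0.02169679,  0.71799333,  0.98995283]), np.float64(0.0018617508604495822), 168, 159)
('scene',) (array([-0.02079786,  0.71457299,  0.9997522 ]), np.float64(0.0019238407301685383), 55, 53)
('top',) (array([-0.02232737,  0.71456987,  0.98424053]), np.float64(0.0017380430694706058), 113, 106)
```

```bash
cat >> h.py <<'E'
RD=np.array([[0,1,0],[1,0,0],[0,0,-1.]]) # columns tool x,y,z
def plan(pos,Rt=RD):
    s=bot.read_state();R0=R.from_rotvec(s['tcp_rot']).as_matrix()
    print("t",s['time'],"pos",s['tool_pos'].round(4),"F",s['wrist_force'].round(1),"w",round(s['width'],2),"q",s['q'].round(2))
    print("shift mm",(R0.T@(np.asarray(pos)-s['tool_pos'])*1000).round(1),"turn deg",np.degrees(R.from_matrix(R0.T@Rt).as_rotvec()).round(2))
E
python3 -c "
from h import *
plan([.4765,-.29,.20])"
```

```text
t 0.1 pos [ 0.2884 -0.6096  0.2301] F [ 0.4  0.6 -0.6] w 1.0 q [-1.17  0.26  1.61  0.    1.27 -0.04]
shift mm [ 306.7 -208.4   30.5] turn deg [ -0.1   -0.07 -64.69]
```

>>> arm_command --targets "31 -21 3 0 0 -6.5 0; 62 -42 6 0 0 -13 0; 92 -62 9 0 0 -19.4 0; 123 -83 12 0 0 -25.9 0; 153 -104 15 0 0 -32.4 0; 184 -125 18 0 0 -38.8 0; 215 -146 21 0 0 -45.3 0; 245 -167 24 0 0 -51.8 0; 276 -188 27 0 0 -58.2 0; 306.7 -208.4 30.5 -0.1 -0.07 -64.7 0" --newtons 60

```text
time: 0.93
tool_pos: [0.4771, -0.2888, 0.2003]
tcp_rot: [2.214, 2.227, -0.001]
wrist_force: [0.5, -0.0, 0.0]
width: -0.003
```

```bash
python3 -c "
from h import *
plan([.4765,-.27,.066])
im,d=bot.read_camera('top');cv2.imwrite('pics/t1.png',im)
im,d=bot.read_camera('scene');cv2.imwrite('pics/s1.png',im)"
```

```text
t 0.9333 pos [ 0.4771 -0.2888  0.2003] F [ 0.5 -0.   0. ] w -0.0 q [-0.59  0.06  1.89 -0.    1.18 -0.59]
shift mm [ 19.   -0.5 134.3] turn deg [0.02 0.09 0.32]
```

View pics/s1.png

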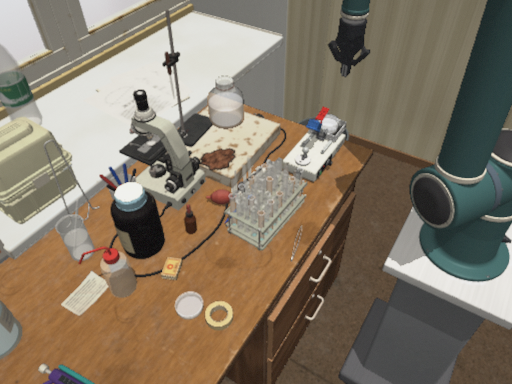

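View pics/t1.png

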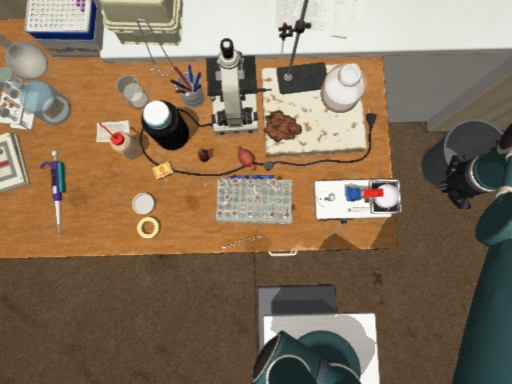

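>>> arm_command --targets "0 0 34 0 0 0.3 0; 0 0 68 0 0 0.3 0; 0 0 102 0 0 0.3 0; 10 0 134 0 0 0.3 0; 19 -0.5 134 0 0 0.3 0; 24 -0.5 134 0 0 0.3 0; 24 -0.5 134 0 0 0.3 0"

```text
time: 1.62
tool_pos: [0.4767, -0.2666, 0.0678]
tcp_rot: [2.225, 2.214, -0.001]
wrist_force: [0.3, -0.0, -0.9]
width: 0.001
```

```bash
python3 -c "
from h import *
plan([.4765,-.2165,.066])
im,d=bot.read_camera('top')
u,v=proj('top',bot.read_state()['tool_pos']);print(u,v)
cv2.imwrite('pics/t2.png',cv2.resize(im[150:250,300:430],None,fx=6,fy=6))"
```

```text
t 1.6167 pos [ 0.4767 -0.2666  0.0678] F [ 0.3 -0.  -0.9] w 0.0 q [-0.55  0.18  2.03 -0.    0.93 -0.55]
shift mm [50.1 -0.5  1.7] turn deg [ 0.08  0.12 -0.27]
411.9696029406717 195.0979359977283
```

View pics/t2.png

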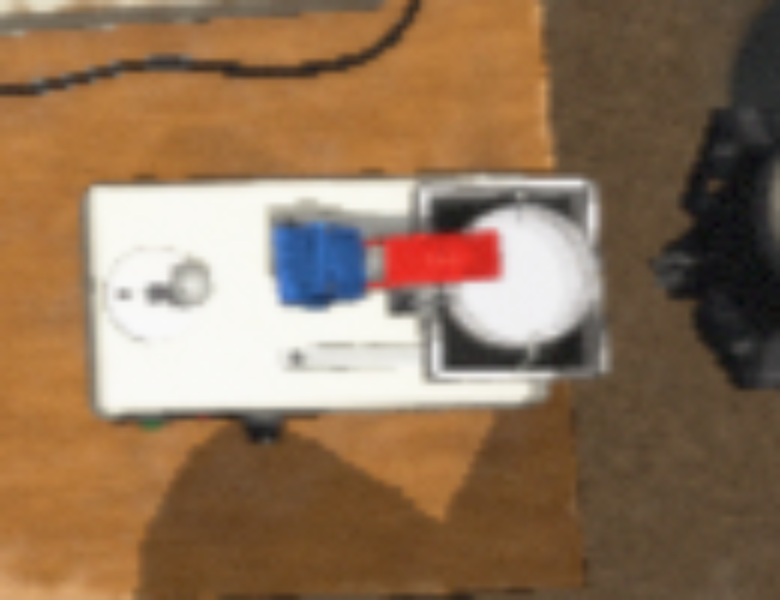

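>>> arm_command --targets "8 0 1 0 0 0 0; 16 0 1.5 0 0 0 0; 20 0 1.5 0 0 0 0; 23 0 1.5 0 0 0 0; 26 0 1.5 0 0 0 0; 29 0 1.5 0 0 0 0; 32 0 1.5 0 0 0 0; 35 0 1.5 0 0 0 0; 38 0 1.5 0 0 0 0; 38 0 1.5 0 0 0 0"

```text
time: 2.5
tool_pos: [0.4768, -0.2286, 0.0654]
tcp_rot: [2.225, 2.214, -0.001]
wrist_force: [-0.5, -1.1, 0.6]
width: 0.001
```

```bash
cat >> h.py <<'E'
def look(tag,x0=(0,.7,.98)):
    L=[]
    for n in('scene','top'):
        im,d=bot.read_camera(n);np.savez(tag+n+'.npz',im=im,d=d)
        u0,u1,v0,v1=ROI[n]; L.append((n,im,d,ROI[n]))
        cv2.imwrite(f'pics/{tag}_{n}.png',cv2.resize(im[v0:v1,u0:u1],None,fx=6,fy=6,interpolation=cv2.INTER_CUBIC))
    for l in(L,L[:1],L[1:]): print(fit(l,x0))
E
python3 -c "
from h import *
plan([.4765,-.2165,.066])
look('a',(-.01,.7,.98))"
```

```text
t 2.5 pos [ 0.4768 -0.2286  0.0654] F [-0.5 -1.1  0.6] w 0.0 q [-0.49  0.15  2.07 -0.    0.92 -0.49]
shift mm [12.1 -0.3 -0.7] turn deg [ 0.07  0.11 -0.29]
(array([-0.01030717,  0.72444774,  0.99546165]), np.float64(0.001967251928610578), 159, 163)
(array([-0.00868441,  0.72433205,  1.00790657]), np.float64(0.0021476002718165896), 52, 55)
(array([-0.01137321,  0.71637906,  0.98973839]), np.float64(0.001645545569292391), 107, 108)
```

>>> arm_command --targets "3 0 0 0 0 0 0; 6 0 0 0 0 0 0; 8.5 0 0 0 0 0 0; 10.5 0 0 0 0 0 0; 10.5 0 0 0 0 0 0; 10.5 0 0 0 0 0 0"

```text
time: 3.1
tool_pos: [0.4766, -0.2178, 0.0651]
tcp_rot: [2.226, 2.215, -0.0]
wrist_force: [0.2, -1.0, 0.3]
width: 0.001
```

```bash
python3 -c "
from h import *
plan([.4765,-.26,.2])
look('b',(0,.7,.98))"
```

```text
t 3.1 pos [ 0.4766 -0.2178  0.0651] F [ 0.2 -1.   0.3] w 0.0 q [-0.48  0.15  2.08 -0.    0.92 -0.47]
shift mm [ -42.3    0.2 -134.9] turn deg [ 0.04  0.06 -0.28]
(array([-6.62466493e-05,  7.23931194e-01,  9.92263813e-01]), np.float64(0.0019808638428690834), 158, 167)
(array([4.69275970e-04, 7.12534970e-01, 1.02176664e+00]), np.float64(0.0018751998202018063), 53, 59)
(array([-4.15753362e-04,  7.20847049e-01,  9.76097506e-01]), np.float64(0.0018059058237158713), 105, 108)
```

>>> arm_command --targets "-20 0 0 0 0 0 0; -42 0 0 0 0 0 0; -42 0 -40 0 0 0 0; -42 0 -80 0 0 0 0; -42 0 -120 0 0 0 0; -42 0 -150 0 0 0 0; -10 0 -155 0 0 -0.3 0; 30 0 -155 0 0 -0.3 0; 70 0 -155 0 0 -0.3 0; 110 0 -155 0 0 -0.3 0"

```text
time: 4.03
tool_pos: [0.4763, -0.1064, 0.2199]
tcp_rot: [2.223, 2.219, -0.0]
wrist_force: [0.4, 0.4, -1.0]
width: 0.002
```

```bash
python3 -c "
from h import *
plan([.4765,-.0716,.167])
"
```

```text
t 4.0333 pos [ 0.4763 -0.1064  0.2199] F [ 0.4  0.4 -1. ] w 0.0 q [-0.27 -0.09  2.01 -0.    1.22 -0.27]
shift mm [34.9  0.2 52.9] turn deg [ 0.02  0.04 -0.08]
```

View pics/b_top.png

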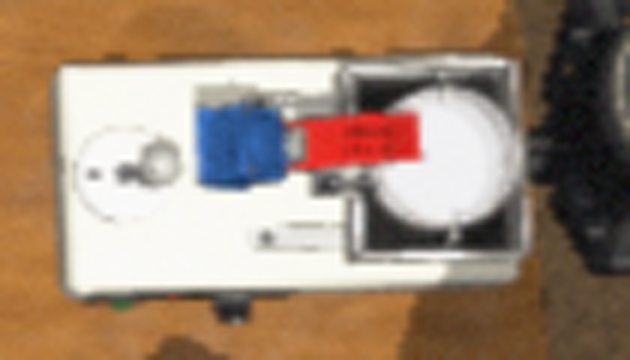

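>>> arm_command --targets "20 0 0 0 0 0 0; 35 0 20 0 0 0 0; 35 0 45 0 0 0 0; 35 0 45 0 0 0 0; 35 0 45 0 0 0 0"

```text
time: 4.45
tool_pos: [0.4751, -0.0724, 0.1732]
tcp_rot: [-2.219, -2.221, 0.005]
wrist_force: [-0.4, -0.3, 0.4]
width: 0.002
```

```bash
python3 -c "
from h import *
plan([.4765,-.0716,.159])
look('c',(0,.7,.98))
"
```

```text
t 4.45 pos [ 0.4751 -0.0724  0.1732] F [-0.4 -0.3  0.4] w 0.0 q [-0.2  -0.06  2.07 -0.    1.14 -0.2 ]
shift mm [ 0.8  1.5 14.2] turn deg [-0.24  0.03  0.05]
(array([3.03993039e-04, 7.20834223e-01, 1.01286102e+00]), np.float64(0.002468255406767624), 137, 31)
(array([0.00117086, 0.72470692, 1.00908102]), np.float64(0.002135362240455853), 51, 31)
(array([-3.80891185e-04,  7.16790827e-01,  9.80000000e-01]), np.float64(0.002686695583472137), 86, 0)
```

View pics/c_scene.png

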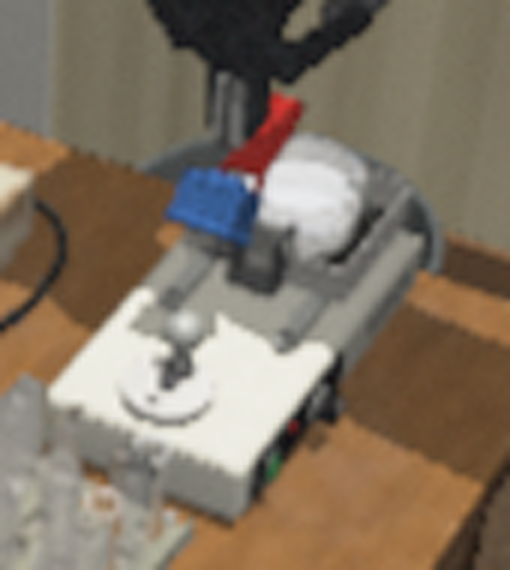

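>>> arm_command --targets "1 1.5 7 0 0 0 0; 1 1.5 12 0 0 0 0; 3 1.5 16 0 0 0 0; 6 1.5 19 0 0 0 0; 9 1.5 22 0 0 0 0; 12 1.5 25.5 0 0 0 0; 15 1.5 29 0 0 0 0; 18 1.5 33 0 0 0 0; 20.6 1.5 37 0 0 0 0; 20.6 1.5 37 0 0 0 0"

```text
time: 5.38
tool_pos: [0.4778, -0.0521, 0.1367]
tcp_rot: [2.22, 2.222, -0.003]
wrist_force: [-0.3, -0.2, -0.4]
width: 0.002
```

```bash
python3 -c "
from h import *
plan([.4765,-.0397,.1096])
look('d',(0,.4,.98))
"
```

```text
t 5.3833 pos [ 0.4778 -0.0521  0.1367] F [-0.3 -0.2 -0.4] w 0.0 q [-0.16 -0.02  2.11 -0.    1.06 -0.16]
shift mm [12.5 -1.2 27. ] turn deg [-0.06  0.1   0.06]
(array([-8.13080091e-04,  4.28863325e-01,  9.80000000e-01]), np.float64(0.0018107575665234688), 100, 0)
(array([-7.94658222e-04,  4.31656888e-01,  9.80000000e-01]), np.float64(0.0019881480506253155), 53, 0)
(array([-5.65432459e-04,  4.13544415e-01,  9.80000000e-01]), np.float64(0.0015446271907271687), 47, 0)
```

View pics/d_scene.png

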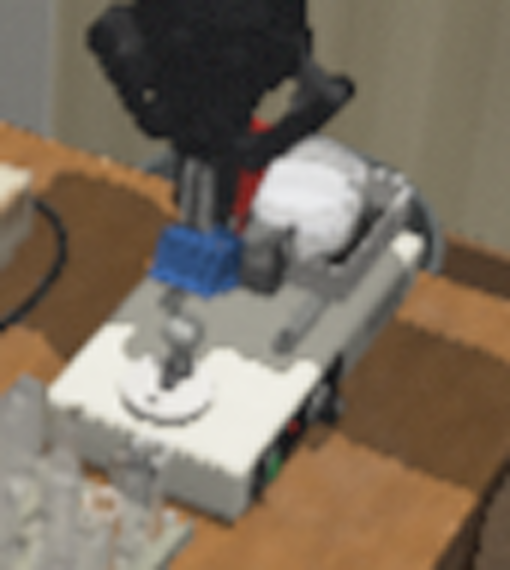

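>>> arm_command --targets "2.5 -1 4.5 0 0 0 0; 5 -1 9 0 0 0 0; 7 -1 13.5 0 0 0 0; 9 -1 18 0 0 0 0; 10.8 -1 22.5 0 0 0 0; 12.4 -1 27 0 0 0 0; 13.7 -1 31 0 0 0 0; 14.8 -1 34.5 0 0 0 0; 14.8 -1 36.5 0 0 0 0; 14.8 -1 36.5 0 0 0 0"

```text
time: 6.32
tool_pos: [0.4771, -0.0379, 0.1007]
tcp_rot: [2.22, 2.221, -0.002]
wrist_force: [-0.0, 0.4, -0.1]
width: 0.001
```

```bash
python3 -c "
from h import *
plan([.4765,-.0373,.1000])
look('e',(0,.05,.98))
"
```

```text
t 6.3167 pos [ 0.4771 -0.0379  0.1007] F [-0.   0.4 -0.1] w 0.0 q [-0.13  0.02  2.14 -0.    0.98 -0.13]
shift mm [ 0.6 -0.6  0.7] turn deg [-0.02  0.1   0.02]
(array([-0.00166018,  0.0213831 ,  0.98      ]), np.float64(0.002138844360071514), 49, 0)
(array([-0.00152054,  0.0220272 ,  0.98      ]), np.float64(0.001702795678868672), 31, 0)
(array([-0.00209432,  0.02257105,  0.98      ]), np.float64(0.002697427090309638), 18, 0)
```

View pics/e_scene.png

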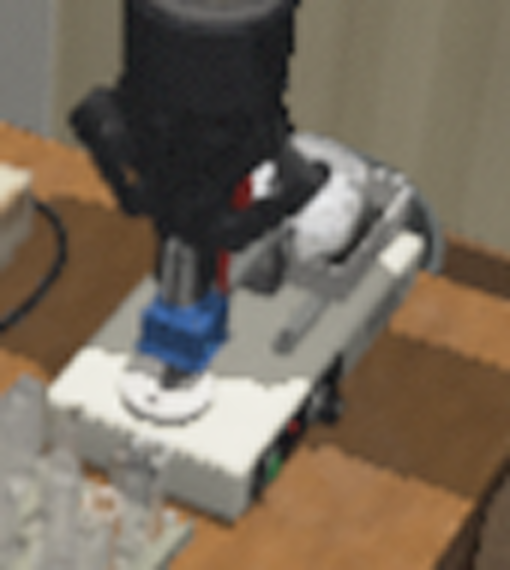

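>>> arm_command --targets "0 0 1 0 0 0 0; 0 0 1.5 0 0 0 0; 0 0 2 0 0 0 0; 0 0 2 0 0 0 0; 0 0 2 0 0 0 0"

```text
time: 6.83
tool_pos: [0.4779, -0.038, 0.0996]
tcp_rot: [2.22, 2.22, -0.001]
wrist_force: [-0.1, -0.2, 0.1]
width: 0.001
```

>>> arm_command --targets "0 0 1 0 0 0 0; 0 0 1.5 0 0 0 0; 0 0 2 0 0 0 0; 0 0 2 0 0 0 0; 0 0 2 0 0 0 0"

```text
time: 7.25
tool_pos: [0.478, -0.0379, 0.099]
tcp_rot: [2.22, 2.22, -0.001]
wrist_force: [-3.2, 0.8, 11.4]
width: -0.002
```

```bash
python3 -c "
from h import *
plan([.4765,-.0373,.1000])
look('f',(0,.05,.98))
"
```

```text
t 7.25 pos [ 0.478  -0.0379  0.099 ] F [-3.2  0.8 11.4] w -0.0 q [-0.13  0.02  2.14 -0.    0.98 -0.13]
shift mm [ 0.6 -1.5 -1. ] turn deg [0.07 0.11 0.02]
(array([-0.00155021, -0.00116339,  0.98      ]), np.float64(0.002050853481194495), 52, 0)
(array([-0.00148128, -0.0022534 ,  0.98      ]), np.float64(0.0016812260470792518), 33, 0)
(array([-0.00240352,  0.00685166,  0.98      ]), np.float64(0.0023839931992104607), 19, 0)
```

>>> arm_command --targets "0 -1 -3 0 0 0 0; 0 -1 -15 0 0 0 0; 0 -1 -45 0 0 0 0; 0 -1 -75 0 0 0 0; 20 -1 -100 0 0 0 0; 50 -1 -110 0 0 0 0; 50 -1 -110 0 0 0 0"

```text
time: 7.93
tool_pos: [0.4788, 0.0154, 0.211]
tcp_rot: [2.216, 2.22, 0.009]
wrist_force: [0.6, -0.7, -1.0]
width: -0.0
```

```bash
python3 -c "
from h import *
plan([.4765,-.0373,.1000])
look('g',(0,.05,.98))
"
```

```text
t 7.9333 pos [0.4788 0.0154 0.211 ] F [ 0.6 -0.7 -1. ] w -0.0 q [-0.02 -0.1   2.04  0.    1.2  -0.02]
shift mm [-52.7  -3.2 111. ] turn deg [ 0.44 -0.02  0.11]
(array([-0.00124087,  0.02010228,  0.99868386]), np.float64(0.0019598505217939704), 50, 64)
(array([-0.00109411,  0.02100298,  0.98702828]), np.float64(0.0018627976138579712), 48, 41)
(array([-0.00245245,  0.01199987,  1.02911798]), np.float64(0.002028441894963548), 2, 23)
```

View pics/g_scene.png

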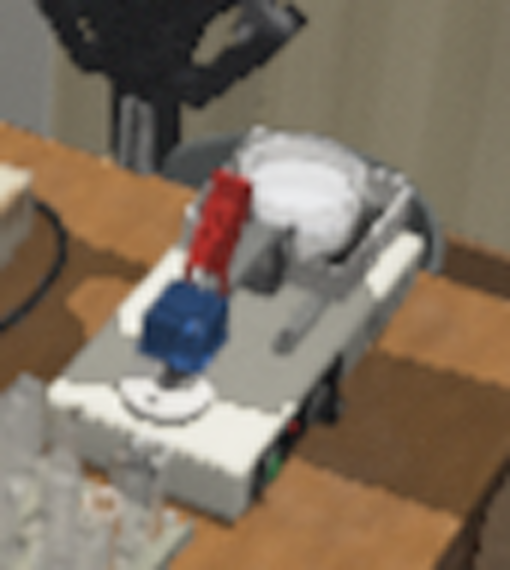

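View pics/g_top.png

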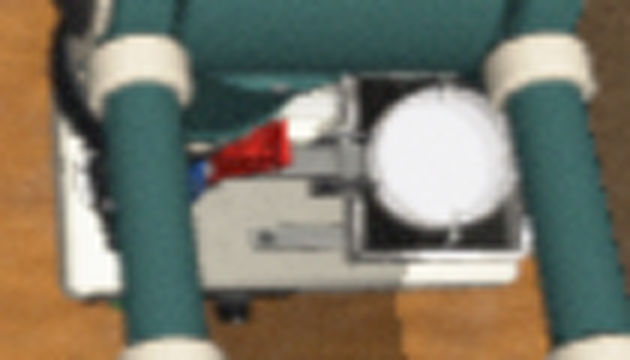

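```bash
python3 -c "
from h import *
L=[]
for i in range(6):
    im,d=bot.read_camera('scene'); L.append(('scene',im,d,ROI['scene'])); print(fit(L[-1:],(0,.02,.98)))
print(fit(L,(0,.02,.98)))
def roof(im,d):
    W=cloud('scene',d); m=colour(im,'blue')&(np.abs(W[...,0]-.4765)<.016)&(W[...,2]>.088)
    q=W[m]; k=(np.abs(q[:,1]+.037)<.012); return np.median(q[k,2]),k.sum(),q[:,2].max()
for l in L: print(roof(l[1],l[2]))
for t in 'ef':
    z=np.load(t+'scene.npz'); print(t,roof(z['im'],z['d']))
"
```

```text
(array([-0.00168534,  0.02193896,  1.00905025]), np.float64(0.002020674331356835), 51, 42)
(array([-0.00160726,  0.02473892,  1.00837191]), np.float64(0.00198285392207971), 51, 41)
(array([-0.00199806,  0.02148115,  1.00831196]), np.float64(0.0019228335493299917), 49, 39)
(array([-0.00211881,  0.0172672 ,  1.00231563]), np.float64(0.002050059339559846), 53, 42)
(array([-0.00236075,  0.01560781,  1.02581637]), np.float64(0.0018078294958754051), 50, 40)
(array([-0.00178691,  0.01054497,  0.99714629]), np.float64(0.001731775120071581), 52, 39)
(array([-0.00197113,  0.01914607,  1.00894096]), np.float64(0.0019403110023908452), 306, 243)
(np.float64(0.09986108147194228), np.int64(53), np.float64(0.10523429912491489))
(np.float64(0.09963325605209017), np.int64(57), np.float64(0.10374218474794694))
(np.float64(0.10024051468662282), np.int64(54), np.float64(0.10536776066125697))
(np.float64(0.10037380134278068), np.int64(58), np.float64(0.10667443439227531))
(np.float64(0.0998222383495212), np.int64(57), np.float64(0.10431119741407235))
(np.float64(0.09949026569962771), np.int64(57), np.float64(0.10502787600981145))
e (np.float64(0.09867419470207683), np.int64(39), np.float64(0.10362709084979604))
f (np.float64(0.09795818776530207), np.int64(37), np.float64(0.10141538170057851))
```

>>> arm_command --targets "-30 -2 15 0.4 0 0 0; -60 -2.3 35 0.4 0 0 0; -73 -2.3 45 0.4 0 0 0; -73 -2.3 45 0.4 0 0 0; -73 -2.3 45 0.4 0 0 0"

```text
time: 8.75
tool_pos: [0.4733, -0.0615, 0.1612]
tcp_rot: [-2.22, -2.215, 0.011]
wrist_force: [0.2, 0.1, -0.3]
width: 0.001
```

```bash
python3 -c "
from h import *
plan([.4765,-.0623,.135])
look('i',(0,.02,1))
"
```

```text
t 8.75 pos [ 0.4733 -0.0615  0.1612] F [ 0.2  0.1 -0.3] w 0.0 q [-0.18 -0.05  2.09 -0.    1.12 -0.18]
shift mm [-0.7  3.4 26.2] turn deg [-0.51  0.06 -0.15]
(array([-6.02114864e-04, -5.16821257e-03,  9.83083503e-01]), np.float64(0.0019488978769938866), 142, 27)
(array([-0.00158271,  0.00846612,  1.03422277]), np.float64(0.0021972560865290616), 53, 18)
(array([ 1.63990098e-04, -1.15773661e-02,  9.20168706e-01]), np.float64(0.0015138000634866097), 89, 9)
```

View pics/i_scene.png

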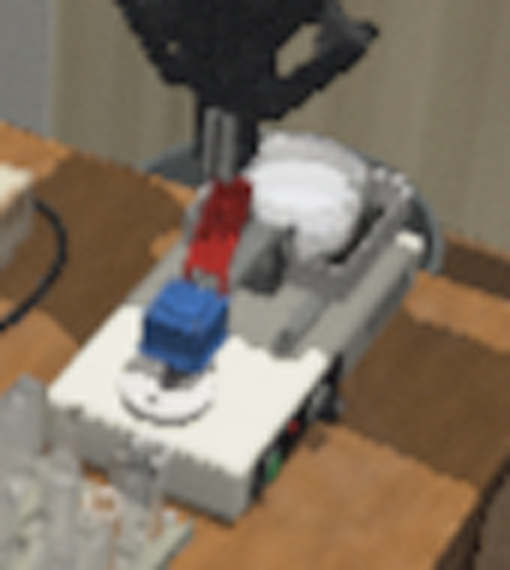

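>>> arm_command --targets "1 3.2 10 -0.5 0 0 0; 1 3.2 20 -0.5 0 0 0; 0 3.2 25 -0.5 0 0 0; -2.5 3.2 27.5 -0.5 0 0 0; -5 3.2 29 -0.5 0 0 0; -7.5 3.2 30.5 -0.5 0 0 0; -9.6 3.2 32 -0.5 0 0 0; -12 3.2 34.5 -0.5 0 0 0; -14 3.2 36.5 -0.5 0 0 0; -16 3.2 38.6 -0.5 0 0 0"

```text
time: 9.68
tool_pos: [0.4783, -0.0775, 0.1253]
tcp_rot: [2.217, 2.218, 0.003]
wrist_force: [-2.2, 2.1, 9.1]
width: -0.003
```

```bash
python3 -c "
from h import *
plan([.4765,-.0925,.099])
look('j',(0,.0,.6))
"
```

```text
t 9.6833 pos [ 0.4783 -0.0775  0.1253] F [-2.2  2.1  9.1] w -0.0 q [-0.21 -0.01  2.11 -0.    1.03 -0.21]
shift mm [-14.9  -2.   26.3] turn deg [0.28 0.15 0.01]
(array([-0.00140693, -0.00590267,  0.75188865]), np.float64(0.0020797997869244074), 141, 31)
(array([-0.00172744,  0.00196263,  0.78444392]), np.float64(0.0022016451373825193), 54, 19)
(array([-4.50210220e-04, -7.21640403e-03,  6.95621597e-01]), np.float64(0.001896182559070551), 87, 12)
```

View pics/j_scene.png

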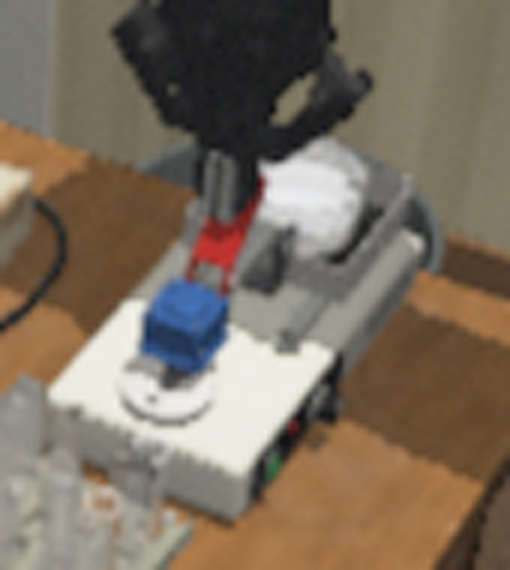

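>>> arm_command --targets "-2 -1.5 2.5 0 0 0 0; -4 -1.5 5 0 0 0 0; -6 -1.5 7.5 0 0 0 0; -8 -1.5 10 0 0 0 0; -10 -1.5 13 0 0 0 0; -11.5 -1.5 16 0 0 0 0; -13 -1.5 19 0 0 0 0; -14.5 -1.5 22 0 0 0 0; -15.5 -1.5 24.5 0 0 0 0; -15.5 -1.5 24.5 0 0 0 0"

```text
time: 10.62
tool_pos: [0.4786, -0.0954, 0.1016]
tcp_rot: [2.213, 2.215, 0.002]
wrist_force: [-0.5, -3.7, 6.8]
width: -0.002
```

```bash
python3 -c "
from h import *
plan([.4765,-.0925,.099])
look('k',(0,.0,.1))
"
```

```text
t 10.6167 pos [ 0.4786 -0.0954  0.1016] F [-0.5 -3.7  6.8] w -0.0 q [-0.24  0.03  2.13 -0.01  0.98 -0.24]
shift mm [ 2.9 -2.1  2.6] turn deg [0.48 0.39 0.05]
(array([-1.65007039e-03, -1.07468359e-04,  1.56001725e-01]), np.float64(0.002099931457402195), 136, 27)
(array([-0.00153719,  0.01220832,  0.20473945]), np.float64(0.0018091272134646646), 53, 8)
(array([-0.00147316, -0.00701124,  0.13342201]), np.float64(0.0020476925842528803), 83, 19)
```

View pics/k_scene.png

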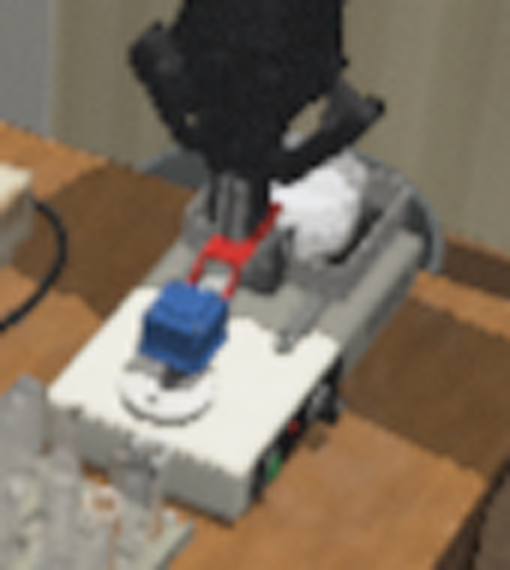

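>>> arm_command --targets "0 -1.5 1 0 0 0 0; 0 -1.5 2 0 0 0 0; 0 -1.5 3 0 0 0 0; 0 -1.5 3.5 0 0 0 0; 0 -1.5 4 0 0 0 0; 0 -1.5 4 0 0 0 0"

```text
time: 11.22
tool_pos: [0.4785, -0.0957, 0.0992]
tcp_rot: [2.211, 2.213, 0.004]
wrist_force: [0.4, -4.8, 12.5]
width: -0.005
```

```bash
python3 -c "
from h import *
plan([.4765,-.0925,.099])
look('l',(0,.0,.1))
"
```

```text
t 11.2167 pos [ 0.4785 -0.0957  0.0992] F [ 0.4 -4.8 12.5] w -0.0 q [-0.25  0.03  2.14 -0.01  0.97 -0.24]
shift mm [ 3.2 -2.   0.1] turn deg [0.64 0.44 0.06]
(array([-0.0001293 ,  0.00035298,  0.08364766]), np.float64(0.0020638281841560816), 139, 22)
(array([-6.19700620e-05,  9.69960395e-03,  1.72561816e-01]), np.float64(0.001908205280311247), 55, 5)
(array([-0.00038771, -0.00393951,  0.07395274]), np.float64(0.002026370683137217), 84, 17)
```

>>> arm_command --targets "0 -1 0.7 0 0 0 0; 0 -1 1.4 0 0 0 0; 0 -1 2 0 0 0 0; 0 -1 2 0 0 0 0; 0 -1 2 0 0 0 0"

```text
time: 11.73
tool_pos: [0.4786, -0.0958, 0.0988]
tcp_rot: [2.21, 2.212, 0.006]
wrist_force: [-2.3, -5.1, 21.1]
width: -0.005
```

```bash
python3 -c "
from h import *
plan([.4765,-.0925,.099])
look('m',(0,.0,.1))
"
```

```text
t 11.7333 pos [ 0.4786 -0.0958  0.0988] F [-2.3 -5.1 21.1] w -0.01 q [-0.25  0.03  2.14 -0.01  0.96 -0.24]
shift mm [ 3.3 -2.1 -0.2] turn deg [0.76 0.45 0.06]
(array([-0.00046076, -0.00018441,  0.06292963]), np.float64(0.0019525958683198762), 134, 22)
(array([-0.00043529,  0.01267871,  0.08385317]), np.float64(0.001883340450017506), 54, 7)
(array([-0.0008316 , -0.00492679,  0.05878797]), np.float64(0.0018606950389424065), 80, 15)
```

>>> arm_command --targets "0 0 -6 0 0 0 0; 0 0 -20 0 0 0 0; 0 0 -50 0 0 0 0; 0 0 -90 0 0 0 0; 0 0 -130 0 0 0 0; 0 0 -150 0 0 0 0; -40 0 -150 0 0 0 0; -80 0 -150 0 0 0 0; -120 0 -150 0 0 0 0; -160 0 -150 0 0 0 0"

```text
time: 12.67
tool_pos: [0.4729, -0.2543, 0.2442]
tcp_rot: [2.216, 2.219, 0.0]
wrist_force: [-0.4, -0.0, 0.7]
width: 0.002
```

```bash
python3 -c "
from h import *
plan([.4765,-.0925,.099])
look('n',(0,.0,.02))
"
```

```text
t 12.6667 pos [ 0.4729 -0.2543  0.2442] F [-0.4 -0.   0.7] w 0.0 q [-0.54 -0.01  1.89 -0.    1.26 -0.54]
shift mm [162.4   3.2 144.6] turn deg [0.22 0.2  0.07]
(array([-0.00022528,  0.00292879,  0.04982252]), np.float64(0.0020275012946716015), 139, 139)
(array([-0.00063128,  0.02371599,  0.0691001 ]), np.float64(0.0018237271716040713), 55, 45)
(array([-0.00055136, -0.00415548,  0.0390366 ]), np.float64(0.0018660248882976685), 84, 94)
```

View pics/n_scene.png

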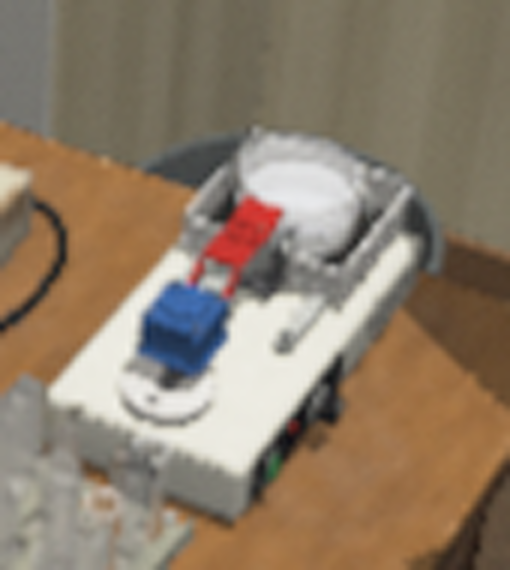

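View pics/n_top.png

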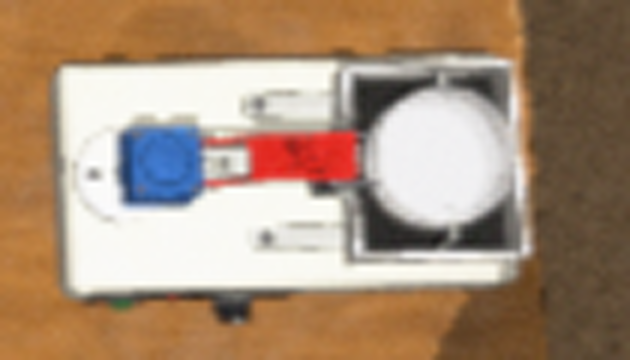

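```bash
python3 -c "
from h import *
for n in('top','scene'):
    Q=[];B=[]
    for i in range(8):
        im,d=bot.read_camera(n);W=cloud(n,d)
        m=cv2.erode((colour(im,'red')).astype(np.uint8),np.ones((3,3)))>0
        m2=cv2.erode((colour(im,'blue')).astype(np.uint8),np.ones((3,3)))>0
        k=(np.abs(W[...,0]-.4765)<.014)&(W[...,2]>.085)&(W[...,2]<.12)
        Q.append(W[m&k&(W[...,1]<-.07)]);B.append(W[m2&k&(W[...,2]>.09)])
    q=np.vstack(Q);b=np.vstack(B)
    for nm,q in(('red',q),('blue',b)):
        A=np.c_[q[:,1]-q[:,1].mean(),q[:,0]-q[:,0].mean(),np.ones(len(q))]
        s=least_squares(lambda p:A@p-q[:,2],[0,0,.1],loss='soft_l1',f_scale=.001).x
        print(n,nm,len(q),s.round(4),'y',q[:,1].min(),q[:,1].max())
        for y in np.arange(-.125,-.02,.006):
            k=q[(q[:,1]>=y)&(q[:,1]<y+.006)]
            if len(k)>6: print('  %.3f %d %.4f'%(y+.003,len(k),np.median(k[:,2])))
"
```

```text
top red 569 [-0.0349 -0.0345  0.1004] y -0.11894359060305673 -0.07913676355463967
  -0.116 112 0.1018
  -0.110 98 0.1002
  -0.104 89 0.1001
  -0.098 65 0.1002
  -0.092 69 0.1000
  -0.086 73 0.0996
  -0.080 63 0.1006
top blue 622 [-0.0518  0.0743  0.0987] y -0.048648269766389834 -0.022477798580434277
  -0.050 45 0.0970
  -0.044 144 0.0990
  -0.038 146 0.0998
  -0.032 147 0.0988
  -0.026 126 0.0972
  -0.020 14 0.0981
scene red 204 [-0.0054 -0.0721  0.1021] y -0.11740636939055371 -0.07770375265227347
  -0.116 17 0.1021
  -0.110 35 0.1027
  -0.104 46 0.1018
  -0.098 30 0.1021
  -0.092 27 0.1022
  -0.086 25 0.1021
  -0.080 24 0.1025
scene blue 350 [-0.3339  0.1301  0.0985] y -0.04498474719922252 -0.017634197500124404
  -0.044 11 0.0993
  -0.038 81 0.1009
  -0.032 67 0.1008
  -0.026 94 0.0985
  -0.020 97 0.0947
```

```bash
python3 -c "
from h import *
plan([.4765,-.0985,.125])
"
```

```text
t 13.5667 pos [ 0.473  -0.252   0.2436] F [-0.4  0.2 -0.1] w 0.0 q [-0.54 -0.01  1.89 -0.    1.26 -0.54]
shift mm [153.8   3.3 118.3] turn deg [0.15 0.11 0.03]
```

>>> arm_command --targets "38 3.3 0 0 0 0 0; 76 3.3 0 0 0 0 0; 114 3.3 0 0 0 0 0; 150 3.3 0 0 0 0 0; 153.5 3.3 25 0 0 0 0; 153.5 3.3 60 0 0 0 0; 153.5 3.3 95 0 0 0 0; 153.5 3.3 118 0 0 0 0; 153.5 3.3 118 0 0 0 0; 153.5 3.3 118 0 0 0 0"

```text
time: 14.4
tool_pos: [0.4753, -0.0986, 0.1242]
tcp_rot: [2.221, 2.222, -0.002]
wrist_force: [0.3, 0.2, -0.1]
width: -0.001
```

```bash
python3 -c "
from h import *
plan([.4765,-.0985,.099])
"
```

```text
t 14.4 pos [ 0.4753 -0.0986  0.1242] F [ 0.3  0.2 -0.1] w -0.0 q [-0.25 -0.    2.11 -0.    1.03 -0.25]
shift mm [ 0.1  1.2 25.2] turn deg [-0.05  0.06  0.01]
```

>>> arm_command --targets "0 1 8 0 0 0 0; 0 1 15 0 0 0 0; 0 1 20 0 0 0 0; 0 1 23 0 0 0 0; 0 1 24.5 0 0 0 0; 0 1 25.5 0 0 0 0; 0 1 26.5 0 0 0 0; 0 1 26.5 0 0 0 0"

```text
time: 15.07
tool_pos: [0.4779, -0.099, 0.0993]
tcp_rot: [2.219, 2.219, 0.001]
wrist_force: [-0.7, 0.3, 1.6]
width: 0.001
```

>>> arm_command --targets "0 -1 1 0 0 0 0; 0 -1 2 0 0 0 0; 0 -1 3 0 0 0 0; 0 -1 3 0 0 0 0; 0 -1 3 0 0 0 0"

```text
time: 15.48
tool_pos: [0.4781, -0.0991, 0.0988]
tcp_rot: [2.217, 2.218, 0.003]
wrist_force: [-4.3, 1.0, 16.3]
width: 0.003
```

>>> arm_command --targets "0 0 1 0 0 0 0; 0 0 2 0 0 0 0; 0 0 2 0 0 0 0"

```text
time: 15.73
tool_pos: [0.4784, -0.0993, 0.0984]
tcp_rot: [2.217, 2.218, 0.003]
wrist_force: [-9.6, 3.1, 25.9]
width: -0.001
```

>>> arm_command --targets "0 0 -6 0 0 0 0; 0 0 -20 0 0 0 0; 0 0 -50 0 0 0 0; 0 0 -90 0 0 0 0; 0 0 -130 0 0 0 0; 0 0 -150 0 0 0 0; -40 0 -150 0 0 0 0; -80 0 -150 0 0 0 0; -120 0 -150 0 0 0 0; -160 0 -150 0 0 0 0"

```text
time: 16.57
tool_pos: [0.4763, -0.2602, 0.2446]
tcp_rot: [2.217, 2.22, 0.001]
wrist_force: [0.1, 0.9, 0.4]
width: 0.001
```

```bash
python3 -c "
from h import *
plan([.4765,-.0925,.099])
look('o',(0,.0,.02))
im,_=bot.read_camera('top');cv2.imwrite('pics/end.png',im)
a=np.load('top0.npz')['im'];m=cv2.absdiff(a,im).max(2);print(m[:,:300].max(), (m[:,:300]>60).sum())
"
```

```text
t 16.5667 pos [ 0.4763 -0.2602  0.2446] F [0.1 0.9 0.4] w 0.0 q [-0.55  0.    1.87 -0.    1.26 -0.55]
shift mm [ 1.680e+02 -1.000e-01  1.452e+02] turn deg [0.22 0.15 0.08]
(array([-0.0003104 ,  0.00049174,  0.04872037]), np.float64(0.0019319064382341687), 137, 132)
(array([-0.00046121,  0.0102343 ,  0.06528916]), np.float64(0.0018192417620644461), 57, 45)
(array([-0.00017551, -0.00448087,  0.03998012]), np.float64(0.0018758454708781896), 80, 87)
236 1716
```

View pics/end.png

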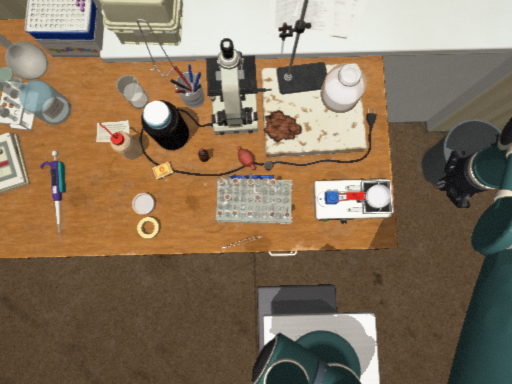

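View pics/o_scene.png

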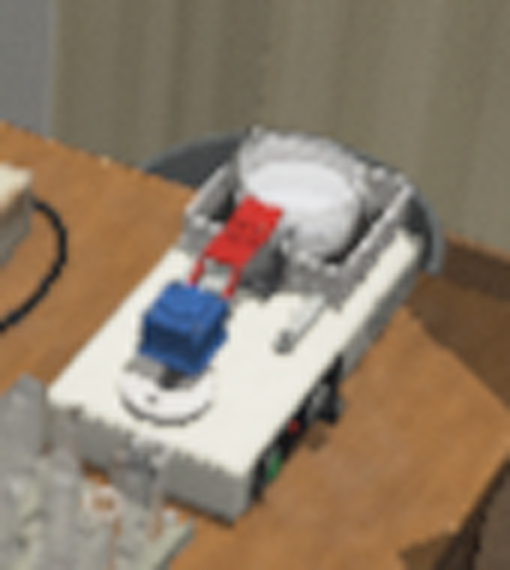

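```bash
python3 -c "
from h import *
print(bot.finish_job())"
```

```text
the job is handed in; nothing more can be done
None
```

The shaker tray is coupled and latched, and the job was handed in at about 16.6 s of the 48 s allowed, with the arm clear of everything. I slid the tray about 22 mm to the crank, lowered the rod until the socket was on the ball, and only then pressed the red lever down.

- **Tray and rod:** the last camera fit puts the tray within 0.5 mm of its 0 position and the rod at about 0 rad (the two cameras gave -0.004 and +0.010). When I pressed the socket down it stopped firm at 11 N, with the boss top at 99 mm against a nominal 100 mm.
- **Lever:** it met the tool at 99 mm, the height expected for a flat lever. A second press at 26 N did not move it further. The combined camera fit still reads 0.04 to 0.065 rad, where 0 is flat. The handle's measured slope was only 0.005 to 0.035, so I put the difference down to the 1–2 mm depth bias.
- **Other things on the desk:** they look unmoved in the last top view. I judged that by eye, because the pixel comparison also picked up the arm and so told me nothing.
- **Forces:** the highest reading at the wrist was about 28 N.

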